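Stack the spacer, washer and drive cap on a gearbox shaft

TASK

Rebuild the stack on the upright shaft of the gearbox cover: first the big spacer ring fully home on the cover, then the thinner washer flat on top of it, and last the aluminium cap, its square socket fully home over the shaft's square end so that it lies flat on the washer. The shaft may stand at any angle, so rest the cap on it lightly and turn it until it drops on: never press it hard (stay below 30 N). Let go of everything, and leave the jar, the carton and the wrench where they are.

Things in the scene. Friction and masses are not known exactly. Their poses are not given: they have to be found in the camera images.
- housing: Gearbox end cover of bare aluminium, fixed to the bench: flange 190 x 150 x 14 mm, on it a round cone (radius 70 mm at height 14 mm, 60 mm at height 45 mm), on that a round boss 58 mm across, 12 mm high. Out of the boss stands a steel shaft, coaxial with the cover. Origin at the centre of its underside, on the bench, z up.
- seat (a point): Centre of the boss's top face (57 mm above the bench), on the shaft's axis, z up. From here up the shaft is 38 mm in diameter for 13 mm, then 30 mm for 12 mm, then a 20 x 20 mm square end 16 mm long, its top edges chamfered 1.5 mm. When home, the undersides of spacer, washer and cap lie 0, 14 and 26 mm above this point.
- shaft_end (a point): Centre of the top of the shaft's square end, 41 mm above the seat. Its axes are the cover's, not the square's: the square's angle about the vertical differs each time, is not measured (any angle, repeating every 90 degrees) and can only be felt or seen from above. The shaft turns stiffly (0.15 N m): the cap turned lightly on top of it does not turn it. It does not move up or down.
- spacer: The big spacer: plain steel ring 64 mm outside diameter, bore 41 mm, 14 mm thick, 0.11 to 0.21 kg, lying flat on the bench. Origin at the centre of its underside, z along its axis, up. Passes over the shaft's 38 mm part with 1.5 mm clearance all round.
- washer: The washer: plain steel ring 56 mm outside diameter, bore 33 mm, 12 mm thick, 0.08 to 0.15 kg, lying flat on the bench. Origin at the centre of its underside, z along its axis, up. Passes over the shaft's 30 mm part with 1.5 mm clearance all round but not over the 38 mm part.
- cap: The drive cap: bare aluminium, 47 mm high, 0.13 to 0.24 kg, standing upright on the bench. Round flange 56 mm across, 6 mm high at the foot, then a square body 40 x 40 mm up to 25 mm, then a square grip head. In its underside a blind, sharp-edged square socket 22 x 22 mm, 20 mm deep. Origin at the centre of its underside, z up; x and y square to the sides of socket, body and head.
- cap_head (a point): Centre of the cap's grip head, 24 x 24 mm, from 25 to 47 mm above the cap's underside; this point is 36 mm above it. The socket has 1 mm clearance a side on the shaft's square: it goes on only within about 6 degrees of one of four fitting angles; otherwise it rests on the shaft's end, 13.5 to 15 mm higher than when home.
- jar: Bystander: closed jar 60 mm across, 75 mm high. Origin at the centre of its underside.
- carton: Bystander: small cardboard carton 80 x 60 x 45 mm. Origin at the centre of its underside.
- wrench: Bystander: steel wrench 190 mm long lying on the bench along its own x axis.
Not all that is in view belongs to the job. What is shaped like the washer but brown or purple is not meant.

How it is judged:
By the outcome, as a careful person would: the job done as asked, in the order asked, and still so for the second after the job is handed in, with the robot touching nothing.
It also fails if it takes over 67 s, if anything falls off the work surface, if the arm or the gripper's body presses on something with over 40 N, if the wrist force passes 120 N, or if a joint passes its speed limit or range.

ROBOT

A 6-joint arm with a two-finger parallel gripper is mounted at the origin on the work surface. World frame = base frame: x ahead of the robot, y to its left, z up, the work surface at z = 0. Lengths are in m, angles in rad, forces in N, time in s.
With the tool pointing down it reaches from about 0.275 to 0.825 m from the base axis. Payload 5.2 kg.
Tool frame: the origin (TCP) lies at the very end of the fingers, on their centre line; the grasp point (between the pads) lies 19 mm behind it; z points along the fingers, y is the line along which they close (so a half turn about z gives the same grasp; the last joint's range is limited). The gripper opens to 93 mm and grips with 3 to 60 N. Pads are 15 mm wide; open, the fingers measure 128 mm over their backs; the gripper's body (75 mm by 188 mm) begins 65 mm behind the grasp point.
Start: joints at [-1.487, 0.259, 1.535, -0, 1.348, -0.203], TCP at [0.156, -0.528, 0.219] pointing down, gripper open.
Joint ranges: [-3.14, 3.14], [-0.91, 2.08], [0.19, 2.58], [-1.22, 4.36], [0.22, 2.71], [-3.12, 3.12]. Speed limits (rad/s): [2.57, 2.57, 3.14, 3.14, 3.14, 3.14].

INTERFACE

Orientations are given as [roll, pitch, yaw] about the fixed x, y, z axes, in that order (R = Rz(yaw) Ry(pitch) Rx(roll)).
In Python, from station import arm gives the robot as it stands. The module is installed in compiled form; this text tells all that it offers.
- The arm moves only by the tool apply_moves, never from a script. Its argument "targets" is a list of rows, each an object of numbers: "wx", "wy", "wz": the turn, a rotation vector about the tool's x, y, z in rad; "tx", "ty", "tz": the shift along the tool's x, y, z in mm; "hand": the finger opening in mm, from 0 to 93. A call has 1 to 12 rows; each row is the pose to reach, as a shift and turn from the pose commanded when the call began, along the tool's axes at that moment; what a row does not reach only later rows make up. A row lasts 1/10 s, in which the tool goes at most 50 mm and 8.59 degrees, less where a joint would pass 70% of its speed; a pose out of reach is approached as far as the arm can. A call with a gripper value outside its range is refused whole. The fingers move at their own pace and stop on an object; "newtons" is the grip in N (left out, the last holds). Time passes only in rows, so rows that repeat a pose let the fingers close. It gives the time, the measured TCP pose, the force, the opening and the grip force at its end, in the units of the state.
- arm.sense(): the state, without advancing time (a new reading comes with each control period).
- arm.capture(name): name is "scene" or "top" or "wrist"; returns a dict with "frame" (480x640x3 uint8, blue, green, red), "mtx" (3x3 intrinsics, pixels), "rvec" (rotation vector, rad) and "tvec" (3), from world to camera coordinates, as OpenCV has them. Camera axes: x right, y down, z forward; pixel columns grow to the right and rows downward; lengths in m; the calibration is good to about 2 mm. A picture is of the moment at which its call begins. There is no depth.
- arm.sign_off(): hands the job in; it is judged then, once.
Trained networks look in the newest picture that a camera, given by its name, has taken for a name from the list of things; names that differ only in an ending like _2 or _b are one class to them, and where a whole thing is asked for, a point or a joint stands for the part that bears it (a point fixed in the world has none). Each returns a list of dicts, best first, with "confidence" (0 to 1); they miss things now and then, are a little off and sometimes report something else, mostly with a low value. They report only what shows in the picture. A call takes as long as a camera call. They do not tell look-alikes from the thing itself.
- arm.spot_in(camera, target): "extent" ([left, top, width, height] in pixels, round what is visible of it).
- arm.regions_of(camera, target): "region" (480x640 bool, what is visible of it) and "extent" ([left, top, width, height] in pixels, round what is visible of it).
- arm.pinpoint(camera, target): "point" ([column, row] in pixels: a listed point, or the origin of a listed thing).
The state is a dict: "t": time; "joint_positions": joint angles; "dq": joint speeds; "joint_efforts": joint torques, N m; "tcp_pos": TCP position; "tool_rot": TCP orientation; "ft_force": force on the tool from outside, world axes, zero at the start; "moment": the same for the moment, N m; "gripper_width": finger opening in m; "grip_force": force on a finger pad.
Only numpy, scipy, OpenCV 4.12 (cv2) and the standard library are available. Lean on these libraries where they do the work, as an engineer would, in place of code of your own. Each camera call takes 0.05 s, during which the arm holds its last target. There are 200 camera calls.

## Working session

There is one attempt and no reset: what is moved stays moved. The work goes in short steps, Python scripts to look and compute and a tool call to move; the robot and the scene stay as the last step left them, time stands still between calls to the robot, and variables do not carry over. Pictures are saved under pics/ and viewed, at most 10 in all, crops included, and the job is handed in when it is done.

Besides the shell and the picture viewer there is one more tool, called after "Request:" as name(argument=value, ...) on one line, values as JSON. apply_moves: Moves the arm, as the interface text tells. Its arguments: {"type":"object","properties":{"targets":{"type":"array"},"newtons":{"type":"number"}},"required":["targets"]}

```bash
mkdir -p pics; cat > h.py <<'E'
import numpy as np, cv2
from station import arm
def ray(c,px):
    R,_=cv2.Rodrigues(np.array(c["rvec"],float)); t=np.array(c["tvec"],float).ravel()
    u=cv2.undistortPoints(np.array([[px]],float),np.array(c["mtx"],float),None)[0,0]
    return -R.T@t, R.T@np.array([u[0],u[1],1.])
def onz(c,px,z):
    o,d=ray(c,px); return o+d*(z-o[2])/d[2]
def proj(c,p):
    return cv2.projectPoints(np.array([p],float),np.array(c["rvec"],float),np.array(c["tvec"],float),np.array(c["mtx"],float),None)[0][0,0]
def tri(c1,p1,c2,p2):
    o1,d1=ray(c1,p1);o2,d2=ray(c2,p2)
    s=np.linalg.lstsq(np.c_[d1,-d2],o2-o1,rcond=None)[0]
    a=o1+d1*s[0];b=o2+d2*s[1]; return (a+b)/2,np.linalg.norm(a-b)
def totool(dw):
    s=arm.sense(); r,p,y=s["tool_rot"]
    from scipy.spatial.transform import Rotation as Ro
    return Ro.from_euler("xyz",[r,p,y]).inv().apply(dw)*1000
E
python3 - <<'E'
from h import *
s=arm.sense(); print({k:np.round(s[k],3) for k in s})
np.set_printoptions(precision=4,suppress=True)
C={n:arm.capture(n) for n in("scene","top")}
for n in C: cv2.imwrite(f"pics/{n}0.png",C[n]["frame"])
Z=dict(housing=0,seat=.057,shaft_end=.098,spacer=0,washer=0,cap=0,cap_head=.036,jar=0,carton=0,wrench=0)
for t in Z:
  for n in C:
    for d in arm.pinpoint(n,t)[:4]:
        print(t,n,np.round(d["point"]),round(d["confidence"],2),onz(C[n],d["point"],Z[t]))
E
```

```text
{'t': np.float64(0.0), 'joint_positions': array([-1.487,  0.259,  1.536, -0.   ,  1.348, -0.203]), 'dq': array([ 0.001, -0.001, -0.001,  0.   , -0.001, -0.001]), 'joint_efforts': array([-3.0000e-03, -4.3731e+01, -2.8400e+01,  7.2000e-02,  4.1000e-02,
       -0.0000e+00]), 'tcp_pos': array([ 0.156, -0.527,  0.218]), 'tool_rot': array([-3.14 , -0.   ,  0.287]), 'ft_force': array([-0.734, -0.002,  0.264]), 'moment': array([-0.013,  0.014,  0.034]), 'grip_force': np.float64(0.0), 'gripper_width': np.float64(0.093)}
housing scene [253. 289.] 0.72 [ 0.512  -0.1249  0.    ]
housing top [393. 270.] 0.74 [ 0.5177 -0.1236  0.    ]
seat scene [249. 271.] 0.57 [ 0.5184 -0.1375  0.057 ]
seat top [403. 269.] 0.76 [ 0.518  -0.1318  0.057 ]
shaft_end scene [245. 253.] 0.85 [ 0.5138 -0.1375  0.098 ]
shaft_end top [406. 270.] 0.57 [ 0.5126 -0.129   0.098 ]
spacer scene [342. 209.] 0.61 [0.4899 0.2479 0.    ]
washer scene [282. 215.] 0.76 [0.3812 0.1406 0.    ]
washer scene [291. 200.] 0.64 [0.3549 0.2122 0.    ]
washer scene [330. 252.] 0.63 [0.5694 0.0731 0.    ]
washer scene [251. 235.] 0.55 [0.3787 0.0265 0.    ]
washer top [218. 359.] 0.96 [0.3587 0.2132 0.    ]
washer top [315. 344.] 0.94 [0.3825 0.0313 0.    ]
washer top [283. 290.] 0.83 [0.4848 0.0894 0.    ]
washer top [263. 344.] 0.7 [0.3847 0.1291 0.    ]
cap scene [373. 233.] 0.86 [0.6106 0.1955 0.    ]
cap top [233. 223.] 0.7 [0.6169 0.1857 0.    ]
cap_head scene [375. 227.] 0.61 [0.6278 0.1681 0.036 ]
cap_head scene [250. 290.] 0.52 [ 0.5414 -0.1628  0.036 ]
cap_head top [235. 220.] 0.58 [0.6172 0.1753 0.036 ]
jar scene [386. 288.] 0.68 [0.7354 0.0296 0.    ]
jar top [311. 163.] 0.8 [0.7341 0.0319 0.    ]
carton scene [438. 229.] 0.64 [0.7281 0.2953 0.    ]
carton scene [285. 386.] 0.57 [ 0.7221 -0.2902  0.    ]
carton top [164. 169.] 0.89 [0.7265 0.3195 0.    ]
wrench scene [286. 386.] 0.57 [ 0.722  -0.2885  0.    ]
wrench top [468. 166.] 0.78 [ 0.7223 -0.2815  0.    ]
```

View pics/top0.png

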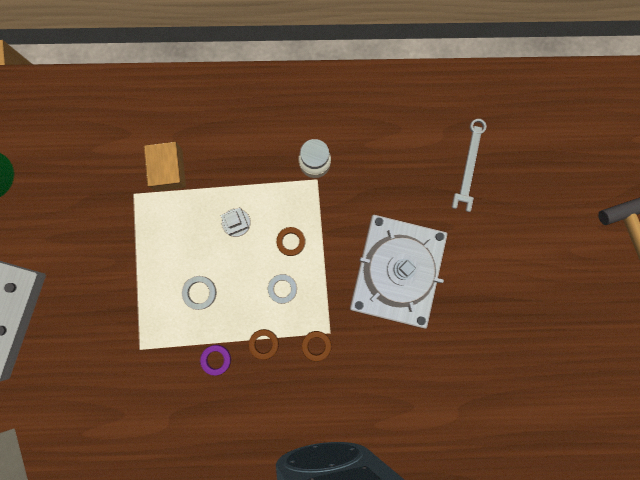

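View pics/scene0.png

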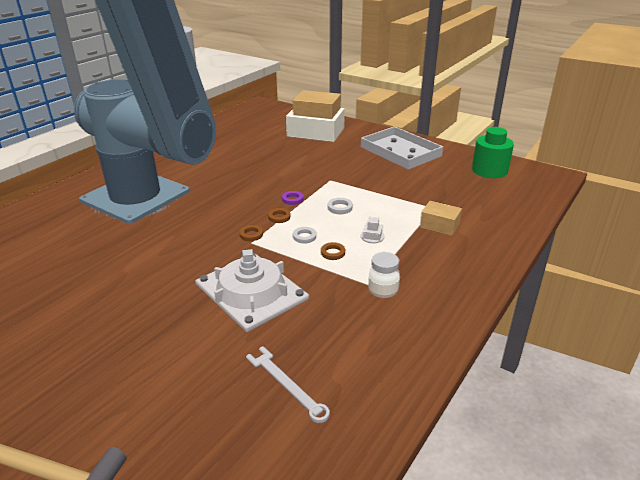

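The top view shows the steel spacer at (199,292) and the steel washer at (282,289). The cap is at (236,221) and the shaft at about (404,269). Look-alikes are the brown rings at (291,241), (263,344) and (316,346) and the purple one at (215,360). I choose the steel-coloured ring at (282,289) as the washer, and the larger one at (199,292) as the spacer.

```bash
python3 - <<'E'
from h import *
np.set_printoptions(precision=4,suppress=True)
c=arm.capture("top"); f=c["frame"]
g=cv2.cvtColor(f,cv2.COLOR_BGR2HSV)
for t in("spacer","washer","cap"):
    for d in arm.regions_of("top",t)[:5]:
        m=d["region"].astype(np.uint8); 
        k,_=cv2.findContours(m,cv2.RETR_EXTERNAL,cv2.CHAIN_APPROX_NONE); k=max(k,key=cv2.contourArea)
        if len(k)<5: continue
        e=cv2.fitEllipse(k); col=np.median(f[d["region"]],axis=0)
        print(t,round(d["confidence"],2),np.round(e[0],1),np.round(e[1],1),col,onz(c,e[0],.007))
print("cam",ray(c,(320,240))[0])
a=cv2.resize(f[195:320,170:310],None,fx=4,fy=4,interpolation=cv2.INTER_CUBIC)
b=cv2.resize(f[244:294,378:428],(400,400),interpolation=cv2.INTER_CUBIC)
o=np.zeros((500,800,3),np.uint8);o[:,:400]=cv2.resize(a,(400,357)).shape[0] and 0
o[:357,:400]=cv2.resize(a,(400,357));o[:400,400:]=b
cv2.imwrite("pics/crop1.png",o)
E
```

```text
spacer 0.69 [198.7 292.4] [33.6 35. ] [175. 180. 174.] [0.4844 0.249  0.007 ]
washer 0.97 [215.8 359.4] [29.1 29.6] [150.  54. 127.] [0.3591 0.2165 0.007 ]
washer 0.96 [290.9 241.1] [26.7 28.1] [ 36.  75. 128.] [0.5785 0.073  0.007 ]
washer 0.94 [263.3 344. ] [29.1 30.5] [ 33.  72. 125.] [0.3852 0.1278 0.007 ]
washer 0.76 [282.  288.5] [28.6 29.2] [182. 182. 173.] [0.4879 0.0913 0.007 ]
washer 0.65 [316.1 345.7] [27.9 30. ] [ 34.  74. 127.] [0.3796 0.0287 0.007 ]
cap 0.7 [235.7 221.8] [26.5 28.3] [190. 195. 190.] [0.6182 0.179  0.007 ]
cam [0.4727 0.0236 0.9166]
```

View pics/crop1.png

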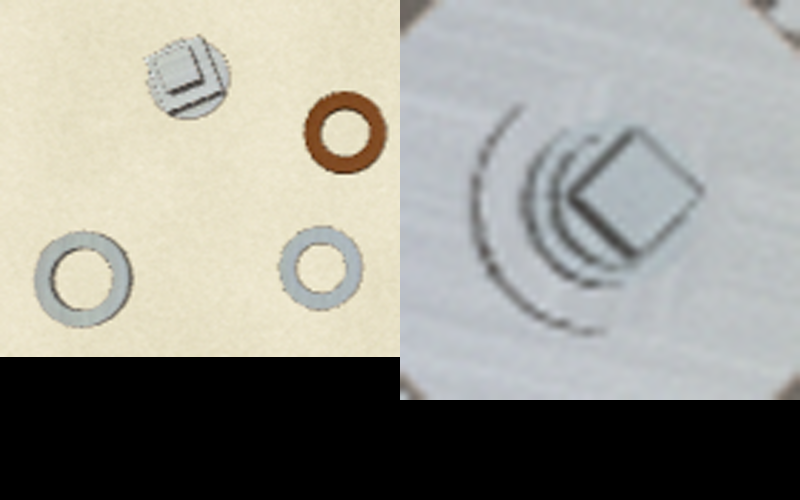

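The crop confirms both choices: the spacer is the larger steel ring on the left and the washer the smaller steel one on the right. The brown ring at the upper right is excluded. The shaft's square shows clearly, turned about 45° and centred near top pixel (407.6,268). Next I view the shaft from close up with the wrist camera.

Request:
apply_moves(targets=[{"tx": 38,"ty": -23,"tz": -40},{"tx": 76,"ty": -47,"tz": -40},{"tx": 120,"ty": -75,"tz": -40},{"tx": 163,"ty": -100,"tz": -40},{"tx": 206,"ty": -128,"tz": -40},{"tx": 250,"ty": -155,"tz": -40},{"tx": 292,"ty": -180,"tz": -40},{"tx": 335,"ty": -207,"tz": -40},{"tx": 378,"ty": -234,"tz": -40},{"tx": 420,"ty": -260,"tz": -40},{"tx": 454,"ty": -281,"tz": -40},{"tx": 454,"ty": -281,"tz": -40}])

```text
$.targets[0]: bad value
```

```bash
python3 - <<'E'
from h import *
np.set_printoptions(precision=4,suppress=True)
c=arm.capture("wrist"); cv2.imwrite("pics/w1.png",c["frame"])
s=arm.sense(); print(s["t"],s["tcp_pos"],s["tool_rot"])
o,d=ray(c,(320,240));print(o,d)
for t,z in(("seat",.057),("shaft_end",.098)):
    for d in arm.pinpoint("wrist",t)[:2]: print(t,d["confidence"],d["point"],onz(c,d["point"],z))
t=arm.capture("top")
P=[onz(t,(378+(u-400)/8,244+v/8),.098) for u,v in((635,128),(703,190),(635,257),(570,197))]
print(np.mean(P,0)); 
for i in range(4):
    e=P[(i+1)%4]-P[i]; print(np.linalg.norm(e),np.degrees(np.arctan2(e[1],e[0]))%90)
E
```

```text
1.35 [ 0.1556 -0.5275  0.2186] [-3.1415 -0.      0.2868]
[ 0.2183 -0.5096  0.3853] [-0.228  -0.0492 -0.9726]
[ 0.5165 -0.1324  0.098 ]
0.019720956171117146 45.835905496576544
0.02084905639417106 42.55844639223264
0.018913638217453285 45.574299518780705
0.02073216306427597 44.77336677219159
```

View pics/w1.png

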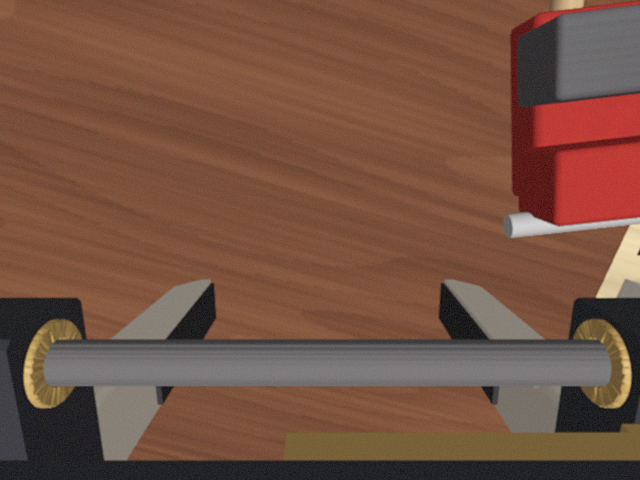

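The move was refused because each row needs every field; the arm did not move. The wrist picture shows the fingers at rows 285 to 450 and the free view above that, so objects should lie ahead along tool x.

Request:
apply_moves(targets=[{"wx": 0,"wy": 0,"wz": 0,"tx": 40,"ty": -28,"tz": -30,"hand": 93},{"wx": 0,"wy": 0,"wz": 0,"tx": 80,"ty": -56,"tz": -30,"hand": 93},{"wx": 0,"wy": 0,"wz": 0,"tx": 120,"ty": -84,"tz": -30,"hand": 93},{"wx": 0,"wy": 0,"wz": 0,"tx": 160,"ty": -112,"tz": -30,"hand": 93},{"wx": 0,"wy": 0,"wz": 0,"tx": 200,"ty": -140,"tz": -30,"hand": 93},{"wx": 0,"wy": 0,"wz": 0,"tx": 240,"ty": -168,"tz": -30,"hand": 93},{"wx": 0,"wy": 0,"wz": 0,"tx": 280,"ty": -196,"tz": -30,"hand": 93},{"wx": 0,"wy": 0,"wz": 0,"tx": 320,"ty": -224,"tz": -30,"hand": 93},{"wx": 0,"wy": 0,"wz": 0,"tx": 360,"ty": -252,"tz": -30,"hand": 93},{"wx": 0,"wy": 0,"wz": 0,"tx": 394,"ty": -278,"tz": -30,"hand": 93},{"wx": 0,"wy": 0,"wz": 0,"tx": 394,"ty": -278,"tz": -30,"hand": 93},{"wx": 0,"wy": 0,"wz": 0,"tx": 394,"ty": -278,"tz": -30,"hand": 93}])

```text
t: 2.7
tcp_pos: [0.455, -0.1487, 0.2486]
tool_rot: [3.141, 0.001, 0.29]
ft_force: [0.3, -0.3, 1.7]
gripper_width: 0.093
grip_force: 0.0
```

```bash
python3 - <<'E'
from h import *
np.set_printoptions(precision=4,suppress=True)
c=arm.capture("wrist"); cv2.imwrite("pics/w2.png",c["frame"]); np.save("w2.npy",c,allow_pickle=True)
s=arm.sense(); print(s["t"],s["tcp_pos"],s["tool_rot"])
for t,z in(("seat",.057),("shaft_end",.098),("housing",0)):
    for d in arm.pinpoint("wrist",t)[:2]: print(t,d["confidence"],d["point"],onz(c,d["point"],z))
E
```

```text
2.75 [ 0.4546 -0.1496  0.2486] [3.1413 0.0007 0.2878]
seat 0.77 [326.8, 139.0] [ 0.5167 -0.1305  0.057 ]
shaft_end 0.58 [330.2, 143.4] [ 0.5145 -0.1337  0.098 ]
housing 0.91 [327.0, 143.4] [ 0.5126 -0.1318  0.    ]
```

View pics/w2.png

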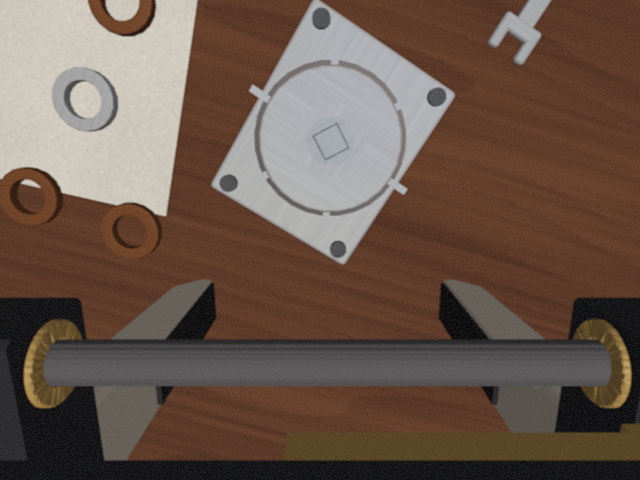

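The wrist view shows the shaft square with corners near (313,136), (335,124), (349,148) and (326,160), so its centre is about (331,142). I refine it with an edge fit.

```bash
cat >> h.py <<'E'
from scipy.optimize import differential_evolution
def square(w,z):
    def f(p):
        s=np.linspace(-1,1,25)*w/2; h=np.full(25,w/2)
        q=np.r_[np.c_[s,h],np.c_[s,-h],np.c_[h,s],np.c_[-h,s]]
        a=p[2];R=np.array([[np.cos(a),-np.sin(a)],[np.sin(a),np.cos(a)]])
        return np.c_[q@R.T+p[:2],np.full(100,z)]
    return f
def circles(rz):
    def f(p):
        a=np.linspace(0,2*np.pi,120)
        return np.vstack([np.c_[p[0]+r*np.cos(a),p[1]+r*np.sin(a),a*0+z] for r,z in rz])
    return f
def fit(c,model,x0,rad=.005,ang=None,sig=1.0):
    g=cv2.GaussianBlur(c["frame"].astype(np.float32),(0,0),sig)
    G=sum(np.hypot(cv2.Sobel(g[...,k],5,1,0),cv2.Sobel(g[...,k],5,0,1)) for k in range(3))
    def cost(p):
        uv=cv2.projectPoints(model(p),np.array(c["rvec"],float),np.array(c["tvec"],float),np.array(c["mtx"],float),None)[0].astype(np.float32)
        return -cv2.remap(G,uv,None,cv2.INTER_LINEAR).mean()
    b=[(v-rad,v+rad) for v in x0]+([ang] if ang else [])
    r=differential_evolution(cost,b,seed=0,tol=1e-6,popsize=20); return r.x,-r.fun
E
python3 - <<'E'
from h import *
np.set_printoptions(precision=4,suppress=True)
c=np.load("w2.npy",allow_pickle=True).item()
x,f=fit(c,square(.020,.098),(.5145,-.1325),ang=(0,np.pi/2)); print(x,np.degrees(x[2]),f)
x,f=fit(c,square(.017,.098),(.5145,-.1325),ang=(0,np.pi/2)); print(x,np.degrees(x[2]),f)
print(fit(c,circles([(.070,.014)]),(.5145,-.1325)),fit(c,circles([(.060,.045)]),(.5145,-.1325)))
print(fit(c,circles([(.028,.012),(.0165,.012)]),(.488,.091),.008))
t=arm.capture("top")
print(fit(t,square(.02,.098),(.5145,-.1325),ang=(0,np.pi/2)))
print(fit(t,circles([(.028,.012),(.0165,.012)]),(.488,.091),.008))
print(fit(t,circles([(.032,.014),(.0205,.014)]),(.484,.249),.008))
print(fit(t,square(.024,.047),(.617,.176),.008,ang=(0,np.pi/2)))
E
```

```text
[ 0.5158 -0.1322  0.7916] 45.354931327233096 171.5433807373047
[ 0.516  -0.1335  0.764 ] 43.771335182969935 208.96710205078125
(array([ 0.516 , -0.1336]), np.float64(372.3003845214844)) (array([ 0.5159, -0.1334]), np.float64(380.90777587890625))
(array([0.4869, 0.0907]), np.float64(335.82122802734375))
(array([ 0.5169, -0.1347,  0.7731]), np.float64(306.3319396972656))
(array([0.488 , 0.0906]), np.float64(304.93701171875))
(array([0.4842, 0.2455]), np.float64(351.1324157714844))
(array([0.609 , 0.1729, 0.3605]), np.float64(391.1362609863281))
```

Request:
apply_moves(targets=[{"wx": 0,"wy": 0,"wz": 0,"tx": 9,"ty": -46,"tz": 0,"hand": 93},{"wx": 0,"wy": 0,"wz": 0,"tx": 18,"ty": -92,"tz": 0,"hand": 93},{"wx": 0,"wy": 0,"wz": 0,"tx": 27,"ty": -138,"tz": 0,"hand": 93},{"wx": 0,"wy": 0,"wz": 0,"tx": 36,"ty": -184,"tz": 0,"hand": 93},{"wx": 0,"wy": 0,"wz": 0,"tx": 45,"ty": -230,"tz": 10,"hand": 93},{"wx": 0,"wy": 0,"wz": 0,"tx": 55,"ty": -276,"tz": 20,"hand": 93},{"wx": 0,"wy": 0,"wz": 0,"tx": 65,"ty": -322,"tz": 40,"hand": 93},{"wx": 0,"wy": 0,"wz": 0,"tx": 76,"ty": -373,"tz": 50,"hand": 93},{"wx": 0,"wy": 0,"wz": 0,"tx": 76,"ty": -373,"tz": 50,"hand": 93},{"wx": 0,"wy": 0,"wz": 0,"tx": 76,"ty": -373,"tz": 50,"hand": 93}])

```text
t: 3.95
tcp_pos: [0.4221, 0.2299, 0.1983]
tool_rot: [3.141, 0.001, 0.289]
ft_force: [-0.7, -1.2, -0.3]
gripper_width: 0.0927
grip_force: 0.0
```

```bash
python3 - <<'E'
from h import *
np.set_printoptions(precision=4,suppress=True)
c=arm.capture("wrist"); cv2.imwrite("pics/w3.png",c["frame"]); np.save("w3.npy",c,allow_pickle=True)
s=arm.sense(); print(s["t"],s["tcp_pos"],s["tool_rot"],s["joint_positions"])
x,f=fit(c,circles([(.032,.014),(.0205,.014)]),(.484,.246),.008); print(x,f)
print("go",totool(np.r_[x,.003]-s["tcp_pos"]))
for d in arm.pinpoint("wrist","spacer")[:2]: print(d["confidence"],onz(c,d["point"],0))
for d in arm.pinpoint("wrist","cap_head")[:2]: print(d["confidence"],d["point"])
E
```

```text
4.0 [0.4226 0.2289 0.1987] [3.1408 0.0002 0.2868] [ 0.2644  0.1489  1.7251 -0.0008  1.2678  1.5486]
[0.4823 0.2481] 212.62916564941406
go [ 62.779   -1.6812 195.7074]
```

View pics/w3.png

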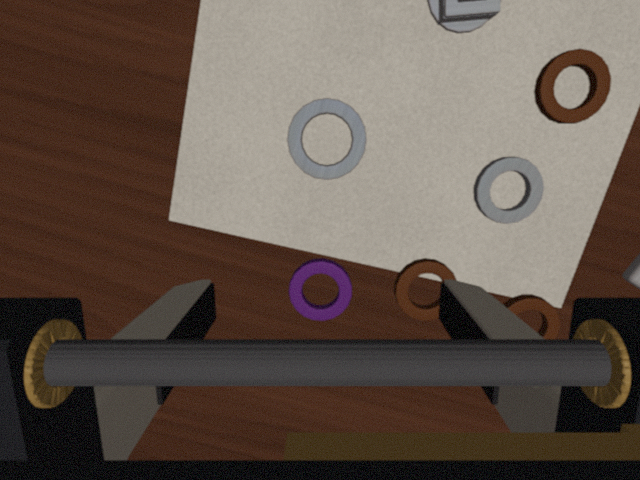

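The spacer is at (327,138) with an outer radius of about 39 px, and the washer at (509,190). The picture is darker, so I check the fit by segmentation.

```bash
python3 - <<'E'
from h import *
np.set_printoptions(precision=4,suppress=True)
c=np.load("w3.npy",allow_pickle=True).item()
print(proj(c,(.4823,.2481,.014)))
print(fit(c,circles([(.028,.012),(.0165,.012)]),(.488,.091),.008))
for sg in(.6,1.5): print(fit(c,circles([(.032,.014)]),(.483,.247),.008,sig=sg),fit(c,circles([(.0205,.014)]),(.483,.247),.008,sig=sg))
hs=cv2.cvtColor(c["frame"],cv2.COLOR_BGR2HSV)[90:190,280:380]; m=((hs[...,0]>60)&(hs[...,0]<130)).astype(np.uint8)
k,_=cv2.findContours(m,0,1);k=max(k,key=cv2.contourArea);e=cv2.fitEllipse(k);px=np.array(e[0])+[280,90];print(e,px,onz(c,px,.011))
E
```

```text
[326.1717 140.6046]
(array([0.487 , 0.0905]), np.float64(292.52838134765625))
(array([0.4833, 0.2482]), np.float64(302.0578308105469)) (array([0.4822, 0.2485]), np.float64(351.34295654296875))
(array([0.4833, 0.2482]), np.float64(175.323486328125)) (array([0.482 , 0.2471]), np.float64(165.66578674316406))
((46.620731353759766, 48.11217498779297), (75.45648193359375, 77.86016082763672), 178.4384765625) [326.6207 138.1122] [0.4843 0.2483 0.011 ]
```

Request:
apply_moves(newtons=25, targets=[{"wx": 0,"wy": 0,"wz": 0,"tx": 40,"ty": -1,"tz": 20,"hand": 93},{"wx": 0,"wy": 0,"wz": 0,"tx": 64,"ty": -1,"tz": 60,"hand": 93},{"wx": 0,"wy": 0,"wz": 0,"tx": 64,"ty": -1,"tz": 105,"hand": 93},{"wx": 0,"wy": 0,"wz": 0,"tx": 64,"ty": -1,"tz": 150,"hand": 93},{"wx": 0,"wy": 0,"wz": 0,"tx": 64,"ty": -1,"tz": 180,"hand": 93},{"wx": 0,"wy": 0,"wz": 0,"tx": 64,"ty": -1,"tz": 194,"hand": 93},{"wx": 0,"wy": 0,"wz": 0,"tx": 64,"ty": -1,"tz": 196,"hand": 93},{"wx": 0,"wy": 0,"wz": 0,"tx": 64,"ty": -1,"tz": 196,"hand": 58},{"wx": 0,"wy": 0,"wz": 0,"tx": 64,"ty": -1,"tz": 196,"hand": 58},{"wx": 0,"wy": 0,"wz": 0,"tx": 64,"ty": -1,"tz": 196,"hand": 58},{"wx": 0,"wy": 0,"wz": 0,"tx": 64,"ty": -1,"tz": 196,"hand": 58},{"wx": 0,"wy": 0,"wz": 0,"tx": 64,"ty": -1,"tz": 196,"hand": 58}])

```text
t: 5.3
tcp_pos: [0.4841, 0.249, 0.0037]
tool_rot: [3.141, -0.002, 0.287]
ft_force: [-0.3, -1.5, 5.3]
gripper_width: 0.0641
grip_force: 25.0
```

Request:
apply_moves(targets=[{"wx": 0,"wy": 0,"wz": 0,"tx": 0,"ty": 0,"tz": -45,"hand": 58},{"wx": 0,"wy": 0,"wz": 0,"tx": 0,"ty": 0,"tz": -90,"hand": 58},{"wx": 0,"wy": 0,"wz": 0,"tx": -6,"ty": 30,"tz": -130,"hand": 58},{"wx": 0,"wy": 0,"wz": 0,"tx": -15,"ty": 75,"tz": -140,"hand": 58},{"wx": 0,"wy": 0,"wz": 0,"tx": -25,"ty": 120,"tz": -140,"hand": 58},{"wx": 0,"wy": 0,"wz": 0,"tx": -34,"ty": 165,"tz": -140,"hand": 58},{"wx": 0,"wy": 0,"wz": 0,"tx": -43,"ty": 210,"tz": -140,"hand": 58},{"wx": 0,"wy": 0,"wz": 0,"tx": -52,"ty": 255,"tz": -140,"hand": 58},{"wx": 0,"wy": 0,"wz": 0,"tx": -62,"ty": 300,"tz": -140,"hand": 58},{"wx": 0,"wy": 0,"wz": 0,"tx": -71,"ty": 345,"tz": -140,"hand": 58},{"wx": 0,"wy": 0,"wz": 0,"tx": -77,"ty": 375.5,"tz": -140,"hand": 58},{"wx": 0,"wy": 0,"wz": 0,"tx": -77,"ty": 375.5,"tz": -140,"hand": 58}])

```text
t: 6.5
tcp_pos: [0.516, -0.1371, 0.1425]
tool_rot: [3.14, -0.0, 0.283]
ft_force: [-0.1, 0.8, -1.9]
gripper_width: 0.064
grip_force: 25.0
```

```bash
python3 - <<'E'
from h import *
np.set_printoptions(precision=4,suppress=True)
c=arm.capture("wrist"); cv2.imwrite("pics/w4.png",c["frame"][100:400]); np.save("w4.npy",c,allow_pickle=True)
s=arm.sense(); print(s["t"],s["tcp_pos"],s["tool_rot"],s["gripper_width"])
E
```

```text
6.55 [ 0.5155 -0.1347  0.1423] [-3.1412  0.0004  0.2835] 0.06410178188852021
```

View pics/w4.png

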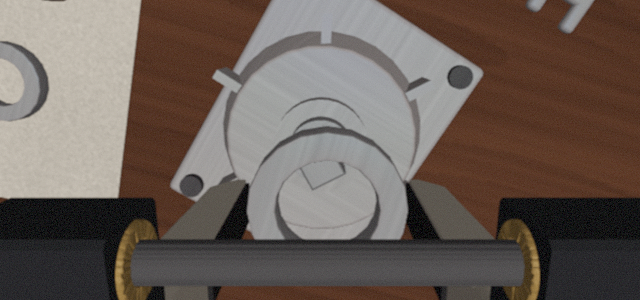

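The ring is held level between the fingers at about (328,295) of the full frame, with the shaft's square showing through the bore. I lower it with a guard.

Request:
apply_moves(targets=[{"wx": 0,"wy": 0,"wz": 0,"tx": 0,"ty": 0,"tz": 25,"hand": 58},{"wx": 0,"wy": 0,"wz": 0,"tx": 0,"ty": 0,"tz": 45,"hand": 58},{"wx": 0,"wy": 0,"wz": 0,"tx": 0,"ty": 0,"tz": 58,"hand": 58},{"wx": 0,"wy": 0,"wz": 0,"tx": 0,"ty": 0,"tz": 66,"hand": 58},{"wx": 0,"wy": 0,"wz": 0,"tx": 0,"ty": 0,"tz": 66,"hand": 58},{"wx": 0,"wy": 0,"wz": 0,"tx": 0,"ty": 0,"tz": 70,"hand": 58},{"wx": 0,"wy": 0,"wz": 0,"tx": 0,"ty": 0,"tz": 72,"hand": 58},{"wx": 0,"wy": 0,"wz": 0,"tx": 0,"ty": 0,"tz": 72,"hand": 58}])

```text
t: 7.35
tcp_pos: [0.5159, -0.1331, 0.0709]
tool_rot: [3.141, -0.0, 0.287]
ft_force: [-0.2, -0.1, -1.3]
gripper_width: 0.0644
grip_force: 25.0
```

```bash
python3 - <<'E'
from h import *
s=arm.sense(); print(s["tcp_pos"],s["ft_force"],s["moment"])
E
```

```text
[ 0.51592851 -0.1331052   0.07093652] [-0.22308487 -0.1025534  -1.30005426] [ 0.00053807 -0.02995699 -0.04545976]
```

Request:
apply_moves(targets=[{"wx": 0,"wy": 0,"wz": 0,"tx": 0,"ty": 0,"tz": 4,"hand": 58},{"wx": 0,"wy": 0,"wz": 0,"tx": 0,"ty": 0,"tz": 8,"hand": 58},{"wx": 0,"wy": 0,"wz": 0,"tx": 0,"ty": 0,"tz": 10,"hand": 58},{"wx": 0,"wy": 0,"wz": 0,"tx": 0,"ty": 0,"tz": 11,"hand": 58},{"wx": 0,"wy": 0,"wz": 0,"tx": 0,"ty": 0,"tz": 11,"hand": 58}])

```text
t: 7.85
tcp_pos: [0.5155, -0.133, 0.0607]
tool_rot: [3.141, 0.0, 0.287]
ft_force: [-4.0, 1.4, 9.2]
gripper_width: 0.064
grip_force: 25.0
```

Request:
apply_moves(targets=[{"wx": 0,"wy": 0,"wz": 0,"tx": 0,"ty": 0,"tz": 10,"hand": 80},{"wx": 0,"wy": 0,"wz": 0,"tx": 0,"ty": 0,"tz": 10,"hand": 80},{"wx": 0,"wy": 0,"wz": 0,"tx": 0,"ty": 0,"tz": 10,"hand": 80},{"wx": 0,"wy": 0,"wz": 0,"tx": 0,"ty": 0,"tz": -20,"hand": 80},{"wx": 0,"wy": 0,"wz": 0,"tx": 0,"ty": 0,"tz": -60,"hand": 80},{"wx": 0,"wy": 0,"wz": 0,"tx": -20,"ty": 0,"tz": -100,"hand": 80},{"wx": 0,"wy": 0,"wz": 0,"tx": -60,"ty": 0,"tz": -130,"hand": 80},{"wx": 0,"wy": 0,"wz": 0,"tx": -60,"ty": 0,"tz": -130,"hand": 80},{"wx": 0,"wy": 0,"wz": 0,"tx": -60,"ty": 0,"tz": -130,"hand": 80}])

```text
t: 8.75
tcp_pos: [0.4585, -0.1505, 0.1906]
tool_rot: [3.14, -0.002, 0.285]
ft_force: [-0.2, -0.4, 0.1]
gripper_width: 0.0799
grip_force: 0.0
```

```bash
python3 - <<'E'
from h import *
np.set_printoptions(precision=4,suppress=True)
c=arm.capture("wrist"); np.save("w5.npy",c,allow_pickle=True)
s=arm.sense(); print(s["t"],s["tcp_pos"],s["tool_rot"],s["gripper_width"])
print(fit(c,circles([(.032,.071),(.032,.071)]),(.516,-.1335),.006),fit(c,square(.0185,.098),(.516,-.1335),ang=(.5,1.1)))
print(fit(c,circles([(.028,.012),(.0165,.012)]),(.487,.0906),.006))
x,y=[int(v) for v in proj(c,(.516,-.1335,.08))]
a=c["frame"][max(y-90,0):y+90,max(x-120,0):x+120]
cv2.imwrite("pics/w5.png",cv2.resize(a,None,fx=3,fy=3,interpolation=2))
E
```

```text
8.8 [ 0.4584 -0.1501  0.1895] [ 3.1414 -0.0007  0.286 ] 0.08021248545013741
(array([ 0.5147, -0.1336]), np.float64(141.4471893310547)) (array([ 0.516 , -0.1322,  0.7623]), np.float64(232.31980895996094))
(array([0.487 , 0.0907]), np.float64(331.1869812011719))
```

View pics/w5.png

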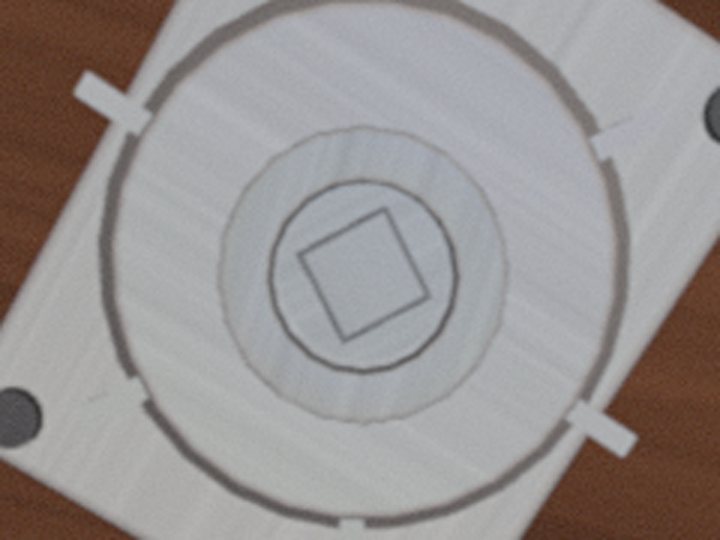

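The spacer lies concentric in the bore of the picture, with the shaft square at about 43.7°. Now the washer.

Request:
apply_moves(newtons=25, targets=[{"wx": 0,"wy": 0,"wz": 0,"tx": 18,"ty": -43,"tz": 0,"hand": 80},{"wx": 0,"wy": 0,"wz": 0,"tx": 36,"ty": -86,"tz": 0,"hand": 80},{"wx": 0,"wy": 0,"wz": 0,"tx": 54,"ty": -129,"tz": 0,"hand": 80},{"wx": 0,"wy": 0,"wz": 0,"tx": 72,"ty": -172,"tz": 10,"hand": 80},{"wx": 0,"wy": 0,"wz": 0,"tx": 88,"ty": -207,"tz": 35,"hand": 80},{"wx": 0,"wy": 0,"wz": 0,"tx": 95.5,"ty": -223,"tz": 75,"hand": 80},{"wx": 0,"wy": 0,"wz": 0,"tx": 95.5,"ty": -223,"tz": 120,"hand": 80},{"wx": 0,"wy": 0,"wz": 0,"tx": 95.5,"ty": -223,"tz": 155,"hand": 80},{"wx": 0,"wy": 0,"wz": 0,"tx": 95.5,"ty": -223,"tz": 178,"hand": 80},{"wx": 0,"wy": 0,"wz": 0,"tx": 95.5,"ty": -223,"tz": 187,"hand": 80},{"wx": 0,"wy": 0,"wz": 0,"tx": 95.5,"ty": -223,"tz": 187,"hand": 80},{"wx": 0,"wy": 0,"wz": 0,"tx": 95.5,"ty": -223,"tz": 187,"hand": 80}])

```text
t: 10.0
tcp_pos: [0.4867, 0.0914, 0.0019]
tool_rot: [-3.141, 0.001, 0.287]
ft_force: [0.5, -0.0, 0.2]
gripper_width: 0.0799
grip_force: 0.0
```

Request:
apply_moves(newtons=25, targets=[{"wx": 0,"wy": 0,"wz": 0,"tx": 0,"ty": 0,"tz": 0,"hand": 50},{"wx": 0,"wy": 0,"wz": 0,"tx": 0,"ty": 0,"tz": 0,"hand": 50},{"wx": 0,"wy": 0,"wz": 0,"tx": 0,"ty": 0,"tz": 0,"hand": 50},{"wx": 0,"wy": 0,"wz": 0,"tx": 0,"ty": 0,"tz": 0,"hand": 50}])

```text
t: 10.4
tcp_pos: [0.4868, 0.0909, 0.0027]
tool_rot: [3.142, -0.0, 0.287]
ft_force: [-0.2, -0.1, -0.2]
gripper_width: 0.0556
grip_force: 25.0
```

Request:
apply_moves(targets=[{"wx": 0,"wy": 0,"wz": 0,"tx": 0,"ty": 0,"tz": -45,"hand": 50},{"wx": 0,"wy": 0,"wz": 0,"tx": 0,"ty": 0,"tz": -90,"hand": 50},{"wx": 0,"wy": 0,"wz": 0,"tx": -5,"ty": 35,"tz": -125,"hand": 50},{"wx": 0,"wy": 0,"wz": 0,"tx": -13,"ty": 80,"tz": -130,"hand": 50},{"wx": 0,"wy": 0,"wz": 0,"tx": -20,"ty": 125,"tz": -130,"hand": 50},{"wx": 0,"wy": 0,"wz": 0,"tx": -28,"ty": 170,"tz": -130,"hand": 50},{"wx": 0,"wy": 0,"wz": 0,"tx": -33,"ty": 208,"tz": -130,"hand": 50},{"wx": 0,"wy": 0,"wz": 0,"tx": -35.6,"ty": 223,"tz": -130,"hand": 50},{"wx": 0,"wy": 0,"wz": 0,"tx": -35.6,"ty": 223,"tz": -130,"hand": 50},{"wx": 0,"wy": 0,"wz": 0,"tx": -35.6,"ty": 223,"tz": -110,"hand": 50},{"wx": 0,"wy": 0,"wz": 0,"tx": -35.6,"ty": 223,"tz": -90,"hand": 50},{"wx": 0,"wy": 0,"wz": 0,"tx": -35.6,"ty": 223,"tz": -86,"hand": 50}])

```text
t: 11.6
tcp_pos: [0.5136, -0.1305, 0.0865]
tool_rot: [-3.138, 0.003, 0.288]
ft_force: [0.6, -0.2, -0.5]
gripper_width: 0.0555
grip_force: 25.0
```

Request:
apply_moves(targets=[{"wx": 0,"wy": 0,"wz": 0,"tx": 0,"ty": 0,"tz": 0,"hand": 50},{"wx": 0,"wy": 0,"wz": 0,"tx": 0,"ty": 0,"tz": 3,"hand": 50},{"wx": 0,"wy": 0,"wz": 0,"tx": 0,"ty": 0,"tz": 6,"hand": 50},{"wx": 0,"wy": 0,"wz": 0,"tx": 0,"ty": 0,"tz": 7,"hand": 50},{"wx": 0,"wy": 0,"wz": 0,"tx": 0,"ty": 0,"tz": 7,"hand": 50}])

```text
t: 12.1
tcp_pos: [0.5157, -0.1331, 0.0818]
tool_rot: [3.141, -0.0, 0.287]
ft_force: [0.4, 0.4, -0.9]
gripper_width: 0.0557
grip_force: 25.0
```

Request:
apply_moves(targets=[{"wx": 0,"wy": 0,"wz": 0,"tx": 0,"ty": 0,"tz": 4,"hand": 50},{"wx": 0,"wy": 0,"wz": 0,"tx": 0,"ty": 0,"tz": 7,"hand": 50},{"wx": 0,"wy": 0,"wz": 0,"tx": 0,"ty": 0,"tz": 8,"hand": 50},{"wx": 0,"wy": 0,"wz": 0,"tx": 0,"ty": 0,"tz": 8.5,"hand": 50},{"wx": 0,"wy": 0,"wz": 0,"tx": 0,"ty": 0,"tz": 8.5,"hand": 50}])

```text
t: 12.6
tcp_pos: [0.5155, -0.1331, 0.0737]
tool_rot: [-3.141, 0.0, 0.287]
ft_force: [-2.3, 1.5, 4.6]
gripper_width: 0.0554
grip_force: 25.0
```

Request:
apply_moves(targets=[{"wx": 0,"wy": 0,"wz": 0,"tx": 0,"ty": 0,"tz": 8,"hand": 80},{"wx": 0,"wy": 0,"wz": 0,"tx": 0,"ty": 0,"tz": 8,"hand": 80},{"wx": 0,"wy": 0,"wz": 0,"tx": 0,"ty": 0,"tz": 5,"hand": 80},{"wx": 0,"wy": 0,"wz": 0,"tx": 0,"ty": 0,"tz": -35,"hand": 80},{"wx": 0,"wy": 0,"wz": 0,"tx": 0,"ty": 0,"tz": -80,"hand": 80},{"wx": 0,"wy": 0,"wz": 0,"tx": 15,"ty": -30,"tz": -120,"hand": 80},{"wx": 0,"wy": 0,"wz": 0,"tx": 32,"ty": -75,"tz": -140,"hand": 80},{"wx": 0,"wy": 0,"wz": 0,"tx": 50,"ty": -120,"tz": -140,"hand": 80},{"wx": 0,"wy": 0,"wz": 0,"tx": 70,"ty": -165,"tz": -140,"hand": 80},{"wx": 0,"wy": 0,"wz": 0,"tx": 90,"ty": -210,"tz": -140,"hand": 80},{"wx": 0,"wy": 0,"wz": 0,"tx": 108,"ty": -253,"tz": -140,"hand": 80},{"wx": 0,"wy": 0,"wz": 0,"tx": 115,"ty": -271,"tz": -140,"hand": 80}])

```text
t: 13.8
tcp_pos: [0.5491, 0.1635, 0.2132]
tool_rot: [-3.14, -0.001, 0.29]
ft_force: [-0.2, -0.5, -0.4]
gripper_width: 0.0801
grip_force: 0.0
```

Request:
apply_moves(targets=[{"wx": 0,"wy": 0,"wz": 0,"tx": 0,"ty": 0,"tz": 0,"hand": 80},{"wx": 0,"wy": 0,"wz": 0,"tx": 0,"ty": 0,"tz": 0,"hand": 80}])

```text
t: 14.0
tcp_pos: [0.5491, 0.1593, 0.213]
tool_rot: [3.141, 0.001, 0.288]
ft_force: [0.9, 0.0, 0.1]
gripper_width: 0.0801
grip_force: 0.0
```

```bash
python3 - <<'E'
from h import *
np.set_printoptions(precision=4,suppress=True)
c=arm.capture("wrist"); np.save("w6.npy",c,allow_pickle=True); t=arm.capture("top")
s=arm.sense(); print(s["t"],s["tcp_pos"],s["tool_rot"],s["gripper_width"])
h=square(.024,.047);b=square(.040,.025);fl=circles([(.028,.006)])
for n,m,a in(("head",h,1),("body",b,1),("fl",fl,0),("all",lambda p:np.vstack([h(p),b(p)]),1)):
    print(n,fit(c,m,(.614,.175),.01,ang=(0,np.pi/2) if a else None))
x,y=[int(v) for v in proj(c,(.614,.175,.03))]
A=cv2.resize(c["frame"][max(y-70,0):y+70,max(x-70,0):x+70],(400,400),interpolation=2)
B=cv2.resize(t["frame"][240:300,370:430],(400,400),interpolation=2)
cv2.imwrite("pics/w6.png",np.hstack([A,B]))
E
```

```text
14.1 [0.5493 0.1582 0.2131] [3.1411 0.0003 0.2857] 0.08024146289001717
head (array([0.6157, 0.1795, 0.3664]), np.float64(94.12942504882812))
body (array([0.609 , 0.1826, 0.3624]), np.float64(81.37377166748047))
fl (array([0.617, 0.179]), np.float64(152.5241241455078))
all (array([0.6166, 0.1775, 0.3684]), np.float64(86.47349548339844))
```

View pics/w6.png

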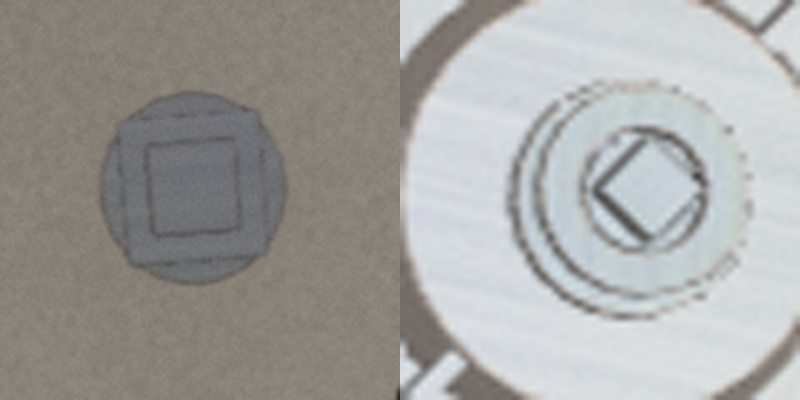

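The washer lies flat on the spacer in the top view (right). On the left the cap is square-on, its head at about yaw 0.367 rad and centred near (0.6165, 0.1788). I'll squeeze its head in two directions to centre it in the gripper.

Request:
apply_moves(targets=[{"wx": 0,"wy": 0,"wz": -0.15,"tx": 30,"ty": 0,"tz": 10,"hand": 60},{"wx": 0,"wy": 0,"wz": -0.3,"tx": 60,"ty": -0.5,"tz": 20,"hand": 60},{"wx": 0,"wy": 0,"wz": -0.45,"tx": 70,"ty": -0.5,"tz": 40,"hand": 60},{"wx": 0,"wy": 0,"wz": -0.6,"tx": 70,"ty": -0.5,"tz": 60,"hand": 60},{"wx": 0,"wy": 0,"wz": -0.75,"tx": 70,"ty": -0.5,"tz": 80,"hand": 60},{"wx": 0,"wy": 0,"wz": -0.9,"tx": 70,"ty": -0.5,"tz": 95,"hand": 60},{"wx": 0,"wy": 0,"wz": -1.05,"tx": 70,"ty": -0.5,"tz": 105,"hand": 60},{"wx": 0,"wy": 0,"wz": -1.2,"tx": 70,"ty": -0.5,"tz": 115,"hand": 60},{"wx": 0,"wy": 0,"wz": -1.35,"tx": 70,"ty": -0.5,"tz": 125,"hand": 60},{"wx": 0,"wy": 0,"wz": -1.5,"tx": 70,"ty": -0.5,"tz": 130,"hand": 60},{"wx": 0,"wy": 0,"wz": -1.65,"tx": 70,"ty": -0.5,"tz": 135,"hand": 60},{"wx": 0,"wy": 0,"wz": -1.65,"tx": 70,"ty": -0.5,"tz": 135,"hand": 60}])

```text
t: 15.3
tcp_pos: [0.616, 0.1777, 0.0774]
tool_rot: [-3.14, -0.0, 1.936]
ft_force: [0.2, -0.2, 0.1]
gripper_width: 0.06
grip_force: 0.0
```

Request:
apply_moves(newtons=8, targets=[{"wx": 0,"wy": 0,"wz": 0,"tx": 0,"ty": 0,"tz": 25,"hand": 60},{"wx": 0,"wy": 0,"wz": 0,"tx": 0,"ty": 0,"tz": 45,"hand": 60},{"wx": 0,"wy": 0,"wz": 0,"tx": 0,"ty": 0,"tz": 48.5,"hand": 60},{"wx": 0,"wy": 0,"wz": 0,"tx": 0,"ty": 0,"tz": 48.5,"hand": 60},{"wx": 0,"wy": 0,"wz": 0,"tx": 0,"ty": 0,"tz": 48.5,"hand": 20},{"wx": 0,"wy": 0,"wz": 0,"tx": 0,"ty": 0,"tz": 48.5,"hand": 20},{"wx": 0,"wy": 0,"wz": 0,"tx": 0,"ty": 0,"tz": 48.5,"hand": 20},{"wx": 0,"wy": 0,"wz": 0,"tx": 0,"ty": 0,"tz": 48.5,"hand": 20},{"wx": 0,"wy": 0,"wz": 0,"tx": 0,"ty": 0,"tz": 48.5,"hand": 20},{"wx": 0,"wy": 0,"wz": 0,"tx": 0,"ty": 0,"tz": 48.5,"hand": 20}])

```text
t: 16.3
tcp_pos: [0.6165, 0.1798, 0.03]
tool_rot: [3.141, 0.0, 1.937]
ft_force: [0.3, -0.2, 2.1]
gripper_width: 0.0237
grip_force: 8.0
```

Request:
apply_moves(newtons=8, targets=[{"wx": 0,"wy": 0,"wz": 0,"tx": 0,"ty": 0,"tz": 0,"hand": 60},{"wx": 0,"wy": 0,"wz": 0,"tx": 0,"ty": 0,"tz": 0,"hand": 60},{"wx": 0,"wy": 0,"wz": 0.15,"tx": 0,"ty": 0,"tz": 0,"hand": 60},{"wx": 0,"wy": 0,"wz": 0.3,"tx": 0,"ty": 0,"tz": 0,"hand": 60},{"wx": 0,"wy": 0,"wz": 0.45,"tx": 0,"ty": 0,"tz": 0,"hand": 60},{"wx": 0,"wy": 0,"wz": 0.6,"tx": 0,"ty": 0,"tz": 0,"hand": 60},{"wx": 0,"wy": 0,"wz": 0.75,"tx": 0,"ty": 0,"tz": 0,"hand": 60},{"wx": 0,"wy": 0,"wz": 0.9,"tx": 0,"ty": 0,"tz": 0,"hand": 60},{"wx": 0,"wy": 0,"wz": 1.05,"tx": 0,"ty": 0,"tz": 0,"hand": 60},{"wx": 0,"wy": 0,"wz": 1.2,"tx": 0,"ty": 0,"tz": 0,"hand": 60},{"wx": 0,"wy": 0,"wz": 1.35,"tx": 0,"ty": 0,"tz": 0,"hand": 60},{"wx": 0,"wy": 0,"wz": 1.5,"tx": 0,"ty": 0,"tz": 0,"hand": 60}])

```text
t: 17.5
tcp_pos: [0.6161, 0.1796, 0.0295]
tool_rot: [-3.141, 0.0, 0.431]
ft_force: [-0.0, -0.7, 0.4]
gripper_width: 0.0607
grip_force: 0.0
```

Request:
apply_moves(newtons=20, targets=[{"wx": 0,"wy": 0,"wz": 0.07,"tx": 0,"ty": 0,"tz": 0,"hand": 60},{"wx": 0,"wy": 0,"wz": 0.07,"tx": 0,"ty": 0,"tz": 0,"hand": 60},{"wx": 0,"wy": 0,"wz": 0.07,"tx": 0,"ty": 0,"tz": 0,"hand": 20},{"wx": 0,"wy": 0,"wz": 0.07,"tx": 0,"ty": 0,"tz": 0,"hand": 20},{"wx": 0,"wy": 0,"wz": 0.07,"tx": 0,"ty": 0,"tz": 0,"hand": 20},{"wx": 0,"wy": 0,"wz": 0.07,"tx": 0,"ty": 0,"tz": 0,"hand": 20},{"wx": 0,"wy": 0,"wz": 0.07,"tx": 0,"ty": 0,"tz": 0,"hand": 20},{"wx": 0,"wy": 0,"wz": 0.07,"tx": 0,"ty": 0,"tz": 0,"hand": 20}])

```text
t: 18.3
tcp_pos: [0.6163, 0.1796, 0.0297]
tool_rot: [3.141, -0.0, 0.367]
ft_force: [-0.2, -0.8, -0.6]
gripper_width: 0.0238
grip_force: 20.0
```

```bash
python3 - <<'E'
from h import *
from scipy.spatial.transform import Rotation as Ro
arm.capture("top")
s=arm.sense(); print(s["t"],s["tcp_pos"],s["tool_rot"],s["gripper_width"],s["grip_force"])
print(totool(np.array([.516,-.1333,.150])-s["tcp_pos"]))
E
```

```text
18.35 [0.61635684 0.17959804 0.02968324] [ 3.14148088e+00 -1.33155276e-04  3.66923667e-01] 0.023689656730461056 20.000053346157074
[-205.91138395  256.08097608 -120.315555  ]
```

Request:
apply_moves(targets=[{"wx": 0,"wy": 0,"wz": 0,"tx": 0,"ty": 0,"tz": -40,"hand": 20},{"wx": 0,"wy": 0,"wz": 0,"tx": 0,"ty": 0,"tz": -85,"hand": 20},{"wx": 0,"wy": 0,"wz": 0,"tx": -20,"ty": 25,"tz": -118,"hand": 20},{"wx": 0,"wy": 0,"wz": -0.05,"tx": -47,"ty": 59,"tz": -120,"hand": 20},{"wx": 0,"wy": 0,"wz": -0.1,"tx": -75,"ty": 93,"tz": -120,"hand": 20},{"wx": 0,"wy": 0,"wz": -0.15,"tx": -102,"ty": 127,"tz": -120,"hand": 20},{"wx": 0,"wy": 0,"wz": -0.2,"tx": -129,"ty": 161,"tz": -120,"hand": 20},{"wx": 0,"wy": 0,"wz": -0.26,"tx": -157,"ty": 195,"tz": -120,"hand": 20},{"wx": 0,"wy": 0,"wz": -0.33,"tx": -184,"ty": 229,"tz": -120,"hand": 20},{"wx": 0,"wy": 0,"wz": -0.395,"tx": -206,"ty": 256,"tz": -120,"hand": 20},{"wx": 0,"wy": 0,"wz": -0.395,"tx": -206,"ty": 256,"tz": -120,"hand": 20},{"wx": 0,"wy": 0,"wz": -0.395,"tx": -206,"ty": 256,"tz": -120,"hand": 20}])

```text
t: 19.55
tcp_pos: [0.5154, -0.1336, 0.1494]
tool_rot: [-3.141, -0.0, 0.759]
ft_force: [0.3, 0.9, -2.5]
gripper_width: 0.0238
grip_force: 20.0
```

Request:
apply_moves(targets=[{"wx": 0,"wy": 0,"wz": 0,"tx": 0,"ty": 0,"tz": 10,"hand": 20},{"wx": 0,"wy": 0,"wz": 0,"tx": 0,"ty": 0,"tz": 16,"hand": 20},{"wx": 0,"wy": 0,"wz": 0,"tx": 0,"ty": 0,"tz": 18,"hand": 20},{"wx": 0,"wy": 0,"wz": 0,"tx": 0,"ty": 0,"tz": 18,"hand": 20}])

```text
t: 19.95
tcp_pos: [0.5155, -0.1321, 0.1308]
tool_rot: [-3.14, 0.001, 0.763]
ft_force: [0.1, -0.0, -2.2]
gripper_width: 0.0237
grip_force: 20.0
```

```bash
python3 - <<'E'
from h import *
s=arm.sense(); print(s["t"],s["tcp_pos"],s["tool_rot"],s["gripper_width"],s["ft_force"])
print(totool(np.array([.5158,-.1332,.123])-s["tcp_pos"]))
E
```

```text
19.95 [ 0.51554682 -0.13211093  0.13081332] [-3.14003105e+00  5.09536621e-04  7.63164781e-01] 0.0236978627318718 [ 0.13939492 -0.0206847  -2.20767884]
[-0.56583521  0.97421801  7.81209691]
```

Request:
apply_moves(targets=[{"wx": 0,"wy": 0,"wz": 0,"tx": 0,"ty": 0,"tz": 0,"hand": 20},{"wx": 0,"wy": 0,"wz": 0,"tx": 0,"ty": 0,"tz": 2,"hand": 20},{"wx": 0,"wy": 0,"wz": 0,"tx": 0,"ty": 0,"tz": 4,"hand": 20},{"wx": 0,"wy": 0,"wz": 0,"tx": 0,"ty": 0,"tz": 5,"hand": 20},{"wx": 0,"wy": 0,"wz": 0,"tx": 0,"ty": 0,"tz": 6,"hand": 20},{"wx": 0,"wy": 0,"wz": 0,"tx": 0,"ty": 0,"tz": 6,"hand": 20}])

```text
t: 20.55
tcp_pos: [0.5157, -0.1332, 0.1255]
tool_rot: [-3.141, 0.0, 0.762]
ft_force: [-0.1, 0.1, -2.5]
gripper_width: 0.0238
grip_force: 20.0
```

Request:
apply_moves(targets=[{"wx": 0,"wy": 0,"wz": 0,"tx": 0,"ty": 0,"tz": 1,"hand": 20},{"wx": 0,"wy": 0,"wz": 0,"tx": 0,"ty": 0,"tz": 2,"hand": 20},{"wx": 0,"wy": 0,"wz": 0,"tx": 0,"ty": 0,"tz": 3,"hand": 20},{"wx": 0,"wy": 0,"wz": 0,"tx": 0,"ty": 0,"tz": 3,"hand": 20}])

```text
t: 20.95
tcp_pos: [0.5157, -0.1331, 0.1225]
tool_rot: [-3.141, 0.0, 0.762]
ft_force: [-0.4, -0.2, -1.9]
gripper_width: 0.0239
grip_force: 20.0
```

The cap is engaged with no force. I lower it home.

Request:
apply_moves(targets=[{"wx": 0,"wy": 0,"wz": 0,"tx": 0,"ty": 0,"tz": 3,"hand": 20},{"wx": 0,"wy": 0,"wz": 0,"tx": 0,"ty": 0,"tz": 6,"hand": 20},{"wx": 0,"wy": 0,"wz": 0,"tx": 0,"ty": 0,"tz": 8,"hand": 20},{"wx": 0,"wy": 0,"wz": 0,"tx": 0,"ty": 0,"tz": 9,"hand": 20},{"wx": 0,"wy": 0,"wz": 0,"tx": 0,"ty": 0,"tz": 9.5,"hand": 20},{"wx": 0,"wy": 0,"wz": 0,"tx": 0,"ty": 0,"tz": 9.5,"hand": 20}])

```text
t: 21.55
tcp_pos: [0.5157, -0.1332, 0.1131]
tool_rot: [-3.141, 0.0, 0.762]
ft_force: [-0.2, -0.2, -2.1]
gripper_width: 0.0238
grip_force: 20.0
```

Request:
apply_moves(targets=[{"wx": 0,"wy": 0,"wz": 0,"tx": 0,"ty": 0,"tz": 0.5,"hand": 20},{"wx": 0,"wy": 0,"wz": 0,"tx": 0,"ty": 0,"tz": 1,"hand": 20},{"wx": 0,"wy": 0,"wz": 0,"tx": 0,"ty": 0,"tz": 1,"hand": 20}])

```text
t: 21.85
tcp_pos: [0.516, -0.1332, 0.1126]
tool_rot: [3.141, -0.0, 0.762]
ft_force: [-1.4, 0.4, 2.0]
gripper_width: 0.0239
grip_force: 20.0
```

Contact at the expected height. I let go and back off to check.

Request:
apply_moves(targets=[{"wx": 0,"wy": 0,"wz": 0,"tx": 0,"ty": 0,"tz": 1,"hand": 60},{"wx": 0,"wy": 0,"wz": 0,"tx": 0,"ty": 0,"tz": 0,"hand": 60},{"wx": 0,"wy": 0,"wz": 0,"tx": 0,"ty": 0,"tz": 0,"hand": 60},{"wx": 0,"wy": 0,"wz": 0,"tx": 0,"ty": 0,"tz": -15,"hand": 60},{"wx": 0,"wy": 0,"wz": 0,"tx": 0,"ty": 0,"tz": -50,"hand": 60},{"wx": 0,"wy": 0,"wz": 0,"tx": -30,"ty": 0,"tz": -90,"hand": 60},{"wx": 0,"wy": 0,"wz": 0,"tx": -75,"ty": 0,"tz": -110,"hand": 60},{"wx": 0,"wy": 0,"wz": 0,"tx": -120,"ty": 0,"tz": -110,"hand": 60},{"wx": 0,"wy": 0,"wz": 0,"tx": -120,"ty": 0,"tz": -110,"hand": 60},{"wx": 0,"wy": 0,"wz": 0,"tx": -120,"ty": 0,"tz": -110,"hand": 60}])

```text
t: 22.85
tcp_pos: [0.4286, -0.2166, 0.2223]
tool_rot: [3.141, -0.001, 0.759]
ft_force: [0.6, -0.7, 0.3]
gripper_width: 0.0599
grip_force: 0.0
```

```bash
python3 - <<'E'
from h import *
s=arm.sense(); print(s["t"],s["tcp_pos"],s["gripper_width"],s["ft_force"])
T=arm.capture("scene");t=arm.capture("top")
A=cv2.resize(T["frame"][215:325,190:310],(400,367),interpolation=2)
B=cv2.resize(t["frame"][225:315,355:455],(400,367),interpolation=2)
cv2.imwrite("pics/end.png",np.hstack([A,B]))
for z in(.083,.130): print(z,proj(T,(.5158,-.1332,z)))
E
```

```text
22.85 [ 0.4286174  -0.21656094  0.22230557] 0.059928878336892207 [ 0.64776477 -0.74140544  0.26443856]
0.083 [248.18543247 258.41527981]
0.13 [246.2579939  238.20242289]
```

View pics/end.png

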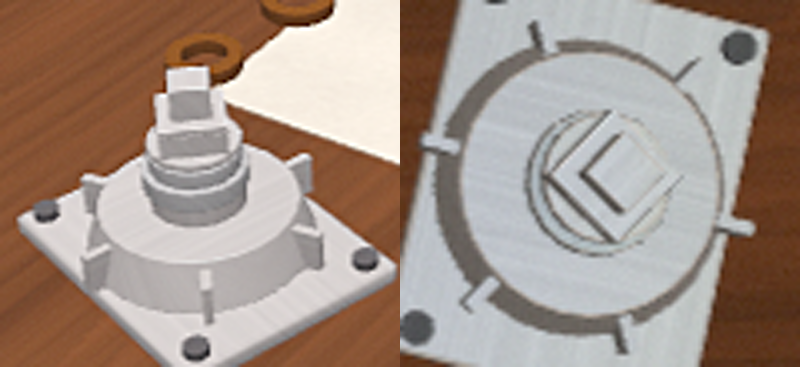

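The scene view shows spacer, washer and cap stacked flat with no gap. The head's top is near crop (188,75), which is scene pixel (246,238), as predicted for fully home.

```bash
python3 -c "
from station import arm
print(arm.sign_off())"
```

```text
the job is handed in; nothing more can be done
None
```

The spacer, washer and cap are home on the shaft in that order and released, the cap dropped on without pressing, and the job was handed in at about 23 s.

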